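# Close and lock the marker locker

### The job

Push the locker's open lid gently shut with your fingertips, then press the round lock plunger on its front deck fully home to lock it, and withdraw. Touch nothing else: leave the square release button, the round blanking plug and the loupe on the deck alone, and do not disturb the things standing around the locker. Only push; do not grasp, lift or raise anything.

Things in the scene. Friction and masses are not known exactly. Their poses are not given: they have to be found in the camera images.
- locker: Small grey steel locker bolted to the shelf, 240 mm deep (its x) by 340 mm wide (its y), 120 mm high. Origin at the centre of its underside; x points from front (robot side) to back, z up. The front 70 mm of its top is a fixed deck, 120 mm above the shelf, with four small things in a row about 80 mm apart, in any order; behind it is the bay with the lid.
- lid (a joint): Lid opening angle, rad: 0 = shut, starts 0.25 to 0.6 open. Flat grey steel plate 5 mm thick, 336 mm wide, hinged along the locker's back top edge (120 mm behind its centre); the front edge, 168 mm from the hinge, rises as it opens. A stiff hinge holds it where it is left; 2 to 4 N straight down closes it. Shut, its top is 126 mm above the shelf and its front edge 48 mm in front of the locker's centre.
- lid_press (a point): A good place to push: point on the lid's top face, mid-width, 110 mm in front of the hinge line. It moves with the lid; with the lid shut it lies 10 mm behind the locker's centre (towards the back), 126 mm above the shelf.
- lock (a joint): How far the lock plunger is pressed, in m: 0 = standing out (unlocked, as at the start), 0.008 = fully home. About 4 N plus a little drag moves it; it stays where it is left, with a hard stop at the end.
- lock_base: Round collar of the lock, 32 mm wide, 6 mm high, fixed on the deck, with the plunger in its middle. Origin at the centre of its underside, z up.
- lock_top (a point): Centre of the top face of the lock plunger: round stainless cylinder, 20 mm diameter, with a thin key slot, in a round collar 32 mm wide and 6 mm high on the deck. Its top stands 16 mm above the deck (136 mm above the shelf) at the start and moves straight down 8 mm when pressed home, to 2 mm above the collar.
- release_base: Release button, to be left alone: square stainless key, 22 mm wide, its top 16 mm above the deck, on a light spring in a square base 34 mm wide. Origin at the centre of the base's underside, on the deck.
- release (a joint): How far the release button is pressed, in m: 0 = out, 0.008 = fully in. Leave it at 0.
- plug: Blanking plug, to be left alone: low domed stainless disc, 38 mm diameter, 7 mm high, fixed on the deck. Origin at the centre of its underside.
- loupe: Chrome magnifier loupe, 33 mm diameter, 29 mm high, loose, standing on the deck in the row. Origin at the centre of its underside. Leave alone.
- vial_shield: Dark lead-lined vial shield, 48 mm diameter, 88 mm high, with a narrower cap, standing on the shelf beside the locker. Origin at the centre of its underside. Leave alone.
- ball_large: Larger lead ball weight, 46 mm diameter, with a small flat foot, beside the locker. Origin at the centre of its underside. Leave alone.
- ball_small: Smaller lead ball weight, 34 mm diameter, with a small flat foot, beside the locker. Origin at the centre of its underside. Leave alone.
- phantom: White acrylic phantom cylinder, 70 mm diameter, 70 mm high, in front of the locker. Origin at the centre of its underside. Leave alone.
- dish: Shallow round stainless dish, 90 mm across, 30 mm high, in front of the locker. Origin at the centre of its underside. Leave alone.

How it is judged:
By the outcome, as a careful person would: the job done as asked, in the order asked, and still so for the second after the job is handed in, with the robot touching nothing.
It also fails if it takes over 38 s, if anything falls off the work surface, if the arm or the gripper's body presses on something with over 40 N, if the wrist force passes 120 N, or if a joint passes its speed limit or range.

### The arm

A 6-joint arm with a two-finger parallel gripper is mounted at the origin on the work surface. World frame = base frame: x ahead of the robot, y to its left, z up, the work surface at z = 0. Lengths are in m, angles in degrees, forces in N, time in s.
With the tool pointing down it reaches from about 0.35 to 0.975 m from the base axis. Payload 4.9 kg.
Tool frame: the origin (TCP) lies between the finger pads; the fingertips stand manip.tip_reach ahead of it and the grasp point (between the pads) is the TCP (manip.tip_reach is the distance from the TCP to the fingertips, in m); z points along the fingers, y is the direction in which the jaws open and shut (so a half turn about z gives the same grasp; the last joint's range is limited). The gripper opens to 85 mm and grips with 20 to 120 N. Pads are 22 mm wide; open, the fingers measure 114 mm over their backs; the gripper's body (76 mm by 85 mm) begins 54 mm behind the grasp point. The pads swing forward as they close: fully open they stand 13 mm farther back than shut.
Start: joints at [-73.912, 3.019, 92.412, -0, 84.569, -6.818], TCP at [0.243, -0.576, 0.224] pointing down, gripper open.
Joint ranges: [-172.51, 172.51], [-57.92, 126.97], [3.15, 148.05], [-58.71, 238.71], [5.1, 150.11], [-179.66, 179.66]. Speed limits (degrees/s): [147.25, 147.25, 180, 180, 180, 180].

### API

Orientations are given as a 3x3 rotation matrix whose columns are the frame's x, y, z axes.
In Python, from station import manip, eyes, workorder, spotter gives the robot as it stands.
- The arm moves only by the tool drive_tool, never from a script. Its argument "increments" is a list of rows, each an object of numbers: "grip": the closure, from -1 (fully open) to 1 (shut), so that 0 is half open; "x", "y", "z": the shift along the world's x, y, z in cm; "turn": the turn about the world's z in rad. A call has exactly 10 rows; each row shifts and turns the commanded pose from where the row before left it; what a row does not reach is not made up. A row lasts 1/10 s, in which the tool goes at most 50 mm and 8.59 degrees, less where a joint would pass 70% of its speed; a pose out of reach is approached as far as the arm can. A call with a gripper value outside its range is refused whole. The fingers move at their own pace and stop on an object; "force" is the grip in N (left out, the last holds). Time passes only in rows, so rows that do not move let the fingers close, or fill a call up. It gives the time, the measured TCP pose, the force and the opening at its end, in the units of the state.
- manip.observe(): the state, without advancing time (a new reading comes with each control period).
- eyes.read_camera(name): name is "side" or "top"; returns (picture, depth): 400x640x3 uint8, blue, green, red; 400x640 float32, m along the optical axis (not along the pixel's ray), 0 where there is no reading.
- eyes.camera_model(name): a dict with "mtx" (3x3 intrinsics, pixels), "origin" and "attitude" of the camera in the world. Camera axes: x right, y down, z forward; pixel columns grow to the right and rows downward; lengths in m; the calibration is good to about 2 mm. A picture is of the moment at which its call begins. camera_model takes no time and is no camera call.
- workorder.job_done(): hands the job in, once; it reports no verdict.
Trained networks look in the newest picture that a camera, given by its name, has taken for a name from the list of things; names that differ only in an ending like _2 or _b are one class to them, and where a whole thing is asked for, a point or a joint stands for the part that bears it (a point fixed in the world has none). Each returns a list of dicts, best first, with "confidence" (0 to 1); they miss things now and then, are a little off and sometimes report something else, mostly with a low value. They report only what shows in the picture. A call takes as long as a camera call.
- spotter.outline_of(target, camera): "mask" (400x640 bool, what is visible of it) and "uv" ([column, row] in pixels, amid what is visible of it).
The state is a dict: "time_s": time; "joint_pos": joint angles; "dq": joint speeds; "tau": joint torques, N m; "position": TCP position; "tool_rot": TCP orientation; "wrist_force": force on the tool from outside, world axes, zero at the start; "ft_torque": the same for the moment, N m; "grip_width": opening from 0.0 (shut) to 1.0 (fully open).
Only numpy, scipy, OpenCV 4.12 (cv2) and the standard library are available. Lean on these libraries where they do the work, as an engineer would, in place of code of your own. Each camera call takes 0.05 s, during which the arm holds its last target.

## Working session

There is one attempt and no reset: what is moved stays moved. The work goes in short steps, Python scripts to look and compute and a tool call to move; the robot and the scene stay as the last step left them, time stands still between calls to the robot, and variables do not carry over. Pictures are saved under pics/ and viewed, and the job is handed in when it is done.

Besides the shell and the picture viewer there is one more tool, called after "Request:" by a JSON object that holds its "op" and its "data". drive_tool: Moves the arm, as the interface text tells. Its arguments: {"type":"object","properties":{"increments":{"type":"array","items":{"type":"object","properties":{"grip":{"type":"number"},"x":{"type":"number"},"y":{"type":"number"},"z":{"type":"number"},"turn":{"type":"number"}}}},"force":{"type":"number"}},"required":["increments"]}

```bash
mkdir -p pics
cat > h.py <<'E'
from station import manip, eyes, workorder, spotter
import numpy as np, cv2
def pts(cam,d):
    m=eyes.camera_model(cam);K=np.array(m['mtx']);R=np.array(m['attitude']);o=np.array(m['origin'])
    v,u=np.mgrid[0:400,0:640]
    p=np.stack([(u-K[0,2])/K[0,0]*d,(v-K[1,2])/K[1,1]*d,d],-1)
    return p@R.T+o
def proj(cam,P):
    m=eyes.camera_model(cam);K=np.array(m['mtx']);R=np.array(m['attitude']);o=np.array(m['origin'])
    q=(np.asarray(P)-o)@R; q=q@K.T; return q[...,:2]/q[...,2:]
E
python3 - <<'E'
from h import *
print(manip.tip_reach, manip.observe())
for c in ("top","side"):
    im,d=eyes.read_camera(c); cv2.imwrite(f'pics/{c}0.png',im); np.save(f'{c}0.npy',d)
    m=eyes.camera_model(c);print(c,m)
    P=pts(c,d)
    for n in ["lock_base","lock_top","release_base","plug","loupe","lid","locker","lid_press"]:
        for r in spotter.outline_of(n,c)[:2]:
            k=r['mask']&(d>0); q=P[k]
            print(c,n,round(r['confidence'],2),np.round(r['uv']),k.sum(),np.round(np.median(q,0),4) if k.sum() else None, np.round((q.min(0)+q.max(0))/2,4) if k.sum() else None)
E
```

```text
0.019 {'time_s': 0.0, 'joint_pos': array([-7.39128593e+01,  3.05937944e+00,  9.24953426e+01,  8.13284923e-04,
        8.45700524e+01, -6.81893754e+00]), 'dq': array([-0.01629316,  0.05601435, -0.06411052,  0.09911249, -0.04031582,
       -0.00176865]), 'tau': array([ 3.29103903e-03, -3.93671143e+01, -3.70175958e+01,  1.94202189e-04,
        6.95652081e-03,  7.03009661e-06]), 'position': array([ 0.24307332, -0.57506824,  0.22240623]), 'tool_rot': array([[ 9.21144729e-01,  3.89219783e-01, -5.89867533e-04],
       [ 3.89220135e-01, -9.21142384e-01,  2.09636234e-03],
       [ 2.72593710e-04, -2.16064144e-03, -9.99997629e-01]]), 'wrist_force': array([ 0.59977771, -0.55823742, -0.60253056]), 'ft_torque': array([-0.01556003,  0.01206561, -0.01477575]), 'grip_width': 0.9992417003364971}
top {'mtx': array([[448.66337158,   0.        , 335.46623286],
       [  0.        , 448.66337158, 195.77539722],
       [  0.        ,   0.        ,   1.        ]]), 'origin': array([0.49877539, 0.03242925, 1.03306611]), 'attitude': array([[ 0.02874801, -0.99632868,  0.08063943],
       [-0.9995666 , -0.0291
[... 1374 characters left out ...]
 0.059 ] [0.4204 0.0967 0.037 ]
side release_base 0.73 [386. 176.] 140 [ 0.4985 -0.1001  0.1301] [ 0.504  -0.1069  0.131 ]
side plug 0.18 [409. 245.] 877 [ 0.3954 -0.0658  0.0189] [ 0.3984 -0.0711  0.017 ]
side loupe 0.75 [334. 199.] 255 [0.5147 0.0631 0.1422] [0.5197 0.0558 0.1375]
side lid 0.91 [306. 166.] 2258 [0.6075 0.0288 0.17  ] [ 0.7337 -0.1564  0.0945]
side lid 0.65 [387. 177.] 166 [ 0.4985 -0.1003  0.1284] [ 0.5089 -0.1143  0.1297]
side locker 0.93 [318. 206.] 14560 [0.5615 0.0646 0.0869] [ 0.694  -0.1019  0.0932]
side locker 0.33 [409. 242.] 902 [ 0.3964 -0.0664  0.0185] [ 0.4013 -0.0735  0.0166]
side lid_press 0.69 [308. 167.] 2598 [0.6161 0.0252 0.1681] [ 0.7355 -0.1634  0.0936]
```

Run:
```python
import cv2
t=cv2.imread('pics/top0.png');s=cv2.imread('pics/side0.png')
cv2.imwrite('pics/tc.png',cv2.resize(t[180:260,250:490],None,fx=3.3,fy=3.3,interpolation=cv2.INTER_CUBIC))
cv2.imwrite('pics/sc.png',cv2.resize(s[140:300,260:460],None,fx=3.7,fy=3.7,interpolation=cv2.INTER_CUBIC))
```

```text
(no output)
```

View pics/top0.png

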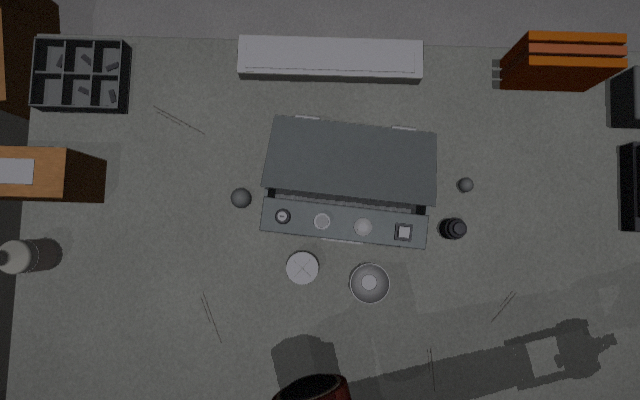

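View pics/side0.png

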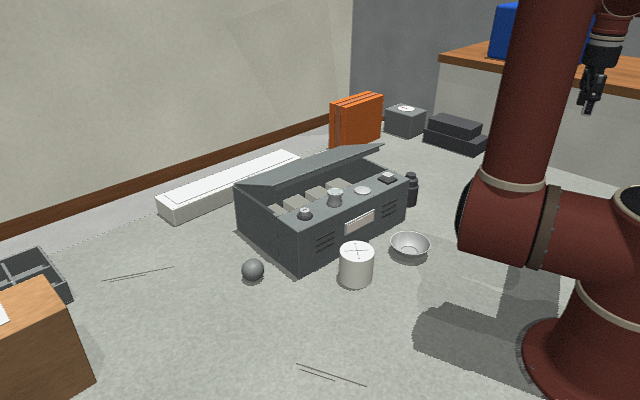

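```bash
ls pics
```

```text
sc.png
side0.png
tc.png
top0.png
```

View pics/tc.png

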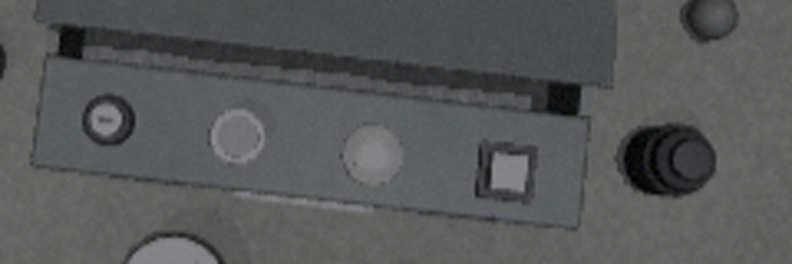

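View pics/sc.png

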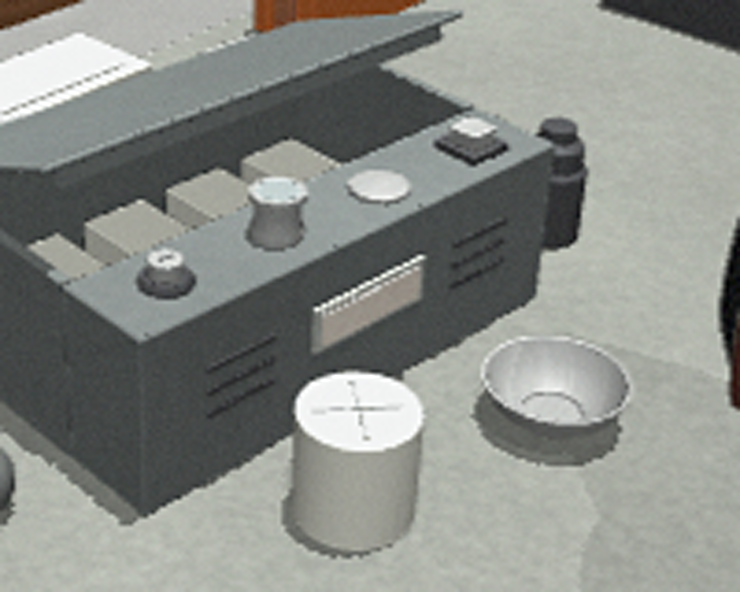

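The top view shows the deck row from left to right: lock (282,216), loupe (321,221), plug (364,228), square release (403,232). The side view agrees: the keyed plunger is at (304,212), and the lid is open. The network's best-scoring top lock_base detection, at (454,229), is actually the vial shield, so I reject it.

Run:
```python
from h import *
dt=np.load('top0.npy');ds=np.load('side0.npy')
P=pts('top',dt);S=pts('side',ds)
# lock top: bright disc pixels in top
t=cv2.imread('pics/top0.png');s=cv2.imread('pics/side0.png')
for c,im,Q,(u,v) in(('top',t,P,(282,216)),('side',s,S,(304,210))):
    w=np.s_[v-9:v+10,u-11:u+12]; q=Q[w].reshape(-1,3)
    for lo,hi in((.131,.142),(.1245,.1305)):
        k=(q[:,2]>lo)&(q[:,2]<hi); print(c,lo,k.sum(),np.round(q[k].mean(0),4),np.round(q[k].min(0),4),np.round(q[k].max(0),4))
    g=cv2.cvtColor(im,6)[w]; print(g if c=='top' else '')
# lid plane
L=P[125:195,275:430].reshape(-1,3); L=L[L[:,2]>.12]
A=np.c_[L[:,:2],np.ones(len(L))];k=np.ones(len(L),bool)
for _ in range(5):
    c=np.linalg.lstsq(A[k],L[k,2],rcond=None)[0]; k=abs(A@c-L[:,2])<.006
print('lid',c,k.sum(),np.arctan(np.hypot(c[0],c[1])),'yaw',np.degrees(np.arctan2(-c[1],-c[0])))
# side lid plane
r=spotter.outline_of('lid','side')[0]; q=S[r['mask']&(ds>0)]
A2=np.c_[q[:,:2],np.ones(len(q))];k2=np.ones(len(q),bool)
for _ in range(8):
    c2=np.linalg.lstsq(A2[k2],q[:,2],rcond=None)[0]; k2=abs(A2@c2-q[:,2])<.006
print('side lid',c2,k2.sum(),len(q))
# lid corners in top
G=np.c_[P.reshape(-1,3)]
inl=(abs(G[:,0]*c[0]+G[:,1]*c[1]+c[2]-G[:,2])<.006)&(G[:,2]>.115)&(abs(G[:,1])<.25)&(G[:,0]>.5)&(G[:,0]<.8)
m=inl.reshape(400,640).astype('uint8'); n,lab,st,ce=cv2.connectedComponentsWithStats(m);j=1+np.argmax(st[1:,4]);B=G[(lab==j).ravel()]
rc=cv2.minAreaRect(B[:,:2].astype('float32'));print(rc,cv2.boxPoints(rc))
# deck
D=P[195:255,255:435].reshape(-1,3);D=D[(D[:,2]>.112)&(D[:,2]<.124)]
rc=cv2.minAreaRect(D[:,:2].astype('float32'));print('deck',np.median(D[:,2]),rc,len(D))
```

```text
top 0.131 77 [0.5285 0.1349 0.1356] [0.5196 0.1264 0.132 ] [0.5378 0.1447 0.1392]
top 0.1245 71 [0.5276 0.135  0.1263] [0.5139 0.1195 0.1246] [0.5422 0.1498 0.1305]
[[ 92  92  89  91  92  91  91  92  92  92  92  92  95  91  94  94  94  91
   95  92  93  96  91]
 [ 92  90  94  93  91  89  90  92  92  91  79  68  69  79  94  91  93  91
   93  89  93  91  93]
 [ 93  94  94  89  92  93  92  89  59  55  52  48  44  50  57  60  79  94
   92  91  94  95  94]
 [ 96  91  95  94  88  90  69  53  43  56  58  58  51  48  49  41  50  81
   92  91  94  93  93]
 [ 92  93  91  94  90  79  39  58  59  76  92  95  87  65  59  54  38  56
   78  91  89  91  91]
 [ 93  95  92  93  93  47  49  60 116 121 124 124 124 118  67  57  52  44
   48  90  93  94  91]
 [ 94  91  93  92  77  30  62 117 130 131 134 131 132 132 118  55  57  46
   33  74  93  92  93]
 [ 93  92  94  91  53  53  77 130 133 133 131 132 132 132 130 101  55  59
   31  48  96  92  91]
 [ 96  92  96  92  44  57  98 129 119  97 109 118 118 132 132 125  44  60
   40  38  92  96  92]
 [ 92  92  92  91  38  64  95 131 125  80  85  85  87 120 132 
[... 638 characters left out ...]
  95  93  82  66  44  35  40  40  37  36  51  83  94
   93  93  91  92  91]
 [ 93  94  90  92  93  95  96  94  89  83  82  82  84  81  83  89  93  92
   90  91  92  90  92]
 [ 93  92  91  93  94  93  95  93  92  91  94  93  92  92  90  95  90  91
   94  93  93  92  93]]
side 0.131 64 [0.5264 0.1372 0.1362] [0.5177 0.1257 0.1314] [0.5384 0.1465 0.1385]
side 0.1245 72 [0.5231 0.1413 0.1271] [0.5132 0.1225 0.1245] [0.5406 0.151  0.1304]

lid [-0.37836817  0.03236805  0.40037885] 10432 0.3629286529703887 yaw -4.889545678931064Traceback (most recent call last):
  File "<stdin>", line 21, in <module>
    raise LinAlgError('Incompatible dimensions')
numpy.linalg.LinAlgError: Incompatible dimensions
```

Run:
```python
from h import *
dt=np.load('top0.npy');ds=np.load('side0.npy')
P=pts('top',dt);S=pts('side',ds)
c=np.array([-0.37836817,0.03236805,0.40037885])
q=S[165:190,250:330].reshape(-1,3); q=S[160:200,230:400].reshape(-1,3);e=q@np.r_[c[:2],-1]+c[2]; k=(abs(e)<.015)&(q[:,2]>.13)
print('side resid vs top plane',np.median(e[k]),k.sum())
G=P.reshape(-1,3)
inl=(abs(G[:,0]*c[0]+G[:,1]*c[1]+c[2]-G[:,2])<.006)&(G[:,2]>.115)&(abs(G[:,1])<.25)&(G[:,0]>.5)&(G[:,0]<.8)
m=inl.reshape(400,640).astype('uint8'); n,lab,st,ce=cv2.connectedComponentsWithStats(m);j=1+np.argmax(st[1:,4]);B=G[(lab==j).ravel()]
rc=cv2.minAreaRect(B[:,:2].astype('float32'));print(rc,cv2.boxPoints(rc))
D=P[195:255,255:435].reshape(-1,3);D=D[(D[:,2]>.112)&(D[:,2]<.124)]
rc=cv2.minAreaRect(D[:,:2].astype('float32'));print('deck',np.median(D[:,2]),rc,cv2.boxPoints(rc),len(D))
```

```text
side resid vs top plane -0.0015934782448868978 1520
((0.6489254832267761, -0.0010854899883270264), (0.3364250063896179, 0.16345174610614777), 85.08011627197266) [[ 0.55307436 -0.1616692 ]
 [ 0.7159239  -0.17568725]
 [ 0.7447766   0.15949821]
 [ 0.58192706  0.17351627]]
deck 0.12002019812176895 ((0.5205379724502563, 0.00945533812046051), (0.3422890305519104, 0.08695564419031143), 87.71902465820312) [[ 0.47028303 -0.15982316]
 [ 0.5571698  -0.16328399]
 [ 0.5707929   0.17873384]
 [ 0.48390615  0.18219467]] 4888
```

Request:
{"op": "drive_tool", "data": {"increments": [{"grip": 1, "z": 3}, {"grip": 1, "z": 3}, {"grip": 1, "z": 2, "x": 1, "y": 1.5}, {"grip": 1, "x": 2, "y": 3, "turn": -0.08}, {"grip": 1, "x": 2, "y": 3, "turn": -0.08}, {"grip": 1, "x": 2, "y": 3, "turn": -0.08}, {"grip": 1, "x": 2, "y": 3, "turn": -0.08}, {"grip": 1, "x": 2, "y": 3, "turn": -0.08}, {"grip": 1, "x": 2, "y": 3, "turn": -0.085}, {"grip": 1, "x": 2, "y": 3}], "force": 40}}

```text
schema error: expected keys grip, x, y, z, turn
```

```bash
python3 -c "
from h import *
o=manip.observe();print(o['time_s'],o['position'],o['tool_rot'],o['wrist_force'],o['grip_width'])"
```

```text
0.95 [ 0.24324988 -0.57567228  0.22369833] [[ 9.21144789e-01  3.89220087e-01 -3.90497468e-05]
 [ 3.89220088e-01 -9.21144788e-01  4.29021670e-05]
 [-1.92720856e-05 -5.47180535e-05 -9.99999998e-01]] [ 0.39936617 -0.43384623  0.29935749] 1.0063288388351002
```

Request:
{"op": "drive_tool", "data": {"increments": [{"grip": 1, "x": 0, "y": 0, "z": 3, "turn": 0}, {"grip": 1, "x": 0, "y": 0, "z": 3, "turn": 0}, {"grip": 1, "x": 1, "y": 1.5, "z": 2, "turn": 0}, {"grip": 1, "x": 2, "y": 3, "z": 0, "turn": -0.08}, {"grip": 1, "x": 2, "y": 3, "z": 0, "turn": -0.08}, {"grip": 1, "x": 2, "y": 3, "z": 0, "turn": -0.08}, {"grip": 1, "x": 2, "y": 3, "z": 0, "turn": -0.08}, {"grip": 1, "x": 2, "y": 3, "z": 0, "turn": -0.08}, {"grip": 1, "x": 2, "y": 3, "z": 0, "turn": -0.085}, {"grip": 1, "x": 2, "y": 3, "z": 0, "turn": 0}], "force": 40}}

```text
time_s: 1.95
position: [0.3939, -0.3494, 0.3039]
tool_rot: [[0.996, -0.087, 0.0], [-0.087, -0.996, -0.0], [0.0, 0.0, -1.0]]
wrist_force: [0.2, -0.0, -0.0]
grip_width: -0.004
```

Request:
{"op": "drive_tool", "data": {"increments": [{"grip": 1, "x": 2.5, "y": 4, "z": 0, "turn": 0}, {"grip": 1, "x": 2.5, "y": 4, "z": 0, "turn": 0}, {"grip": 1, "x": 2.5, "y": 4, "z": 0, "turn": 0}, {"grip": 1, "x": 2.5, "y": 4, "z": 0, "turn": 0}, {"grip": 1, "x": 2.5, "y": 4, "z": 0, "turn": 0}, {"grip": 1, "x": 2.5, "y": 4, "z": 0, "turn": 0}, {"grip": 1, "x": 2.5, "y": 4, "z": -1, "turn": 0}, {"grip": 1, "x": 2.5, "y": 4, "z": -2, "turn": 0}, {"grip": 1, "x": 2, "y": 2, "z": -2, "turn": 0}, {"grip": 1, "x": 1, "y": 1, "z": -3, "turn": 0}]}}

```text
time_s: 2.95
position: [0.6248, 0.0007, 0.2252]
tool_rot: [[0.997, -0.082, 0.004], [-0.082, -0.997, -0.0], [0.004, -0.0, -1.0]]
wrist_force: [0.6, -0.0, 0.5]
grip_width: 0.001
```

Run:
```python
from h import *
im,d=eyes.read_camera('side'); cv2.imwrite('pics/side1.png',im)
o=manip.observe();print(o['time_s'],o['position'],o['wrist_force'])
```

```text
3.0 [0.62198939 0.00154918 0.21738543] [-2.85981891  0.46633004 -3.8465385 ]
```

View pics/side1.png

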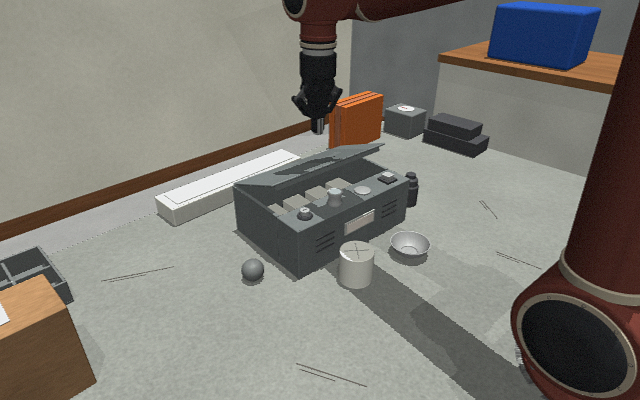

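The shut fingertips are at about (318,130), above the middle of the lid, with clear space beneath. Next I descend slowly.

Request:
{"op": "drive_tool", "data": {"increments": [{"grip": 1, "x": 0, "y": 0, "z": -0.5, "turn": 0}, {"grip": 1, "x": 0, "y": 0, "z": -0.5, "turn": 0}, {"grip": 1, "x": 0, "y": 0, "z": -0.5, "turn": 0}, {"grip": 1, "x": 0, "y": 0, "z": -0.5, "turn": 0}, {"grip": 1, "x": 0, "y": 0, "z": -0.5, "turn": 0}, {"grip": 1, "x": 0, "y": 0, "z": -0.3, "turn": 0}, {"grip": 1, "x": 0, "y": 0, "z": -0.3, "turn": 0}, {"grip": 1, "x": 0, "y": 0, "z": -0.3, "turn": 0}, {"grip": 1, "x": 0, "y": 0, "z": -0.3, "turn": 0}, {"grip": 1, "x": 0, "y": 0, "z": -0.3, "turn": 0}]}}

```text
time_s: 4.0
position: [0.6227, -0.0016, 0.184]
tool_rot: [[0.996, -0.085, 0.0], [-0.085, -0.996, -0.0], [0.0, 0.0, -1.0]]
wrist_force: [-0.3, 0.5, 0.2]
grip_width: -0.0
```

Request:
{"op": "drive_tool", "data": {"increments": [{"grip": 1, "x": 0, "y": 0, "z": -0.2, "turn": 0}, {"grip": 1, "x": 0, "y": 0, "z": -0.2, "turn": 0}, {"grip": 1, "x": 0, "y": 0, "z": -0.2, "turn": 0}, {"grip": 1, "x": 0, "y": 0, "z": -0.2, "turn": 0}, {"grip": 1, "x": 0, "y": 0, "z": -0.2, "turn": 0}, {"grip": 1, "x": -0.1, "y": 0, "z": -0.2, "turn": 0}, {"grip": 1, "x": -0.1, "y": 0, "z": -0.2, "turn": 0}, {"grip": 1, "x": -0.1, "y": 0, "z": -0.2, "turn": 0}, {"grip": 1, "x": -0.1, "y": 0, "z": -0.2, "turn": 0}, {"grip": 1, "x": 0, "y": 0, "z": -0.2, "turn": 0}]}}

```text
time_s: 5.0
position: [0.6185, -0.0017, 0.164]
tool_rot: [[0.996, -0.085, -0.0], [-0.085, -0.996, -0.0], [-0.0, 0.0, -1.0]]
wrist_force: [0.5, 0.1, -0.4]
grip_width: -0.001
```

Run:
```python
from h import *
im,d=eyes.read_camera('side'); cv2.imwrite('pics/side2.png',cv2.resize(im[80:260,200:440],None,fx=3,fy=3))
o=manip.observe();print(o['time_s'],o['position'],o['wrist_force'])
```

```text
5.05 [ 0.61836643 -0.00163371  0.16360014] [-0.08797     0.24728176  0.08377247]
```

View pics/side2.png

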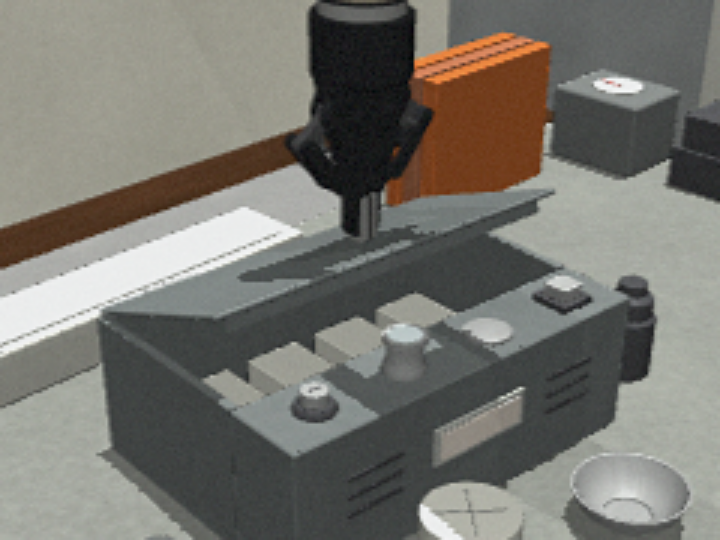

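Run:
```python
from h import *
c=np.array([-0.37836817,0.03236805,0.40037885])
im,ds=eyes.read_camera('side');S=pts('side',ds); S0=pts('side',np.load('side0.npy'))
for v in range(166,192,2): 
  for u in (262,280,350):
    print(v,u,S[v,u].round(3),S0[v,u].round(3))
# gripper tip: column through finger
for v in range(140,166,2): print(v,S[v,318].round(3),S[v,324].round(3))
dt=eyes.read_camera('top')[1];P=pts('top',dt);P0=pts('top',np.load('top0.npy'))
for v,u in((150,285),(170,285),(180,285),(170,415),(190,425)): print(P[v,u].round(3),P0[v,u].round(3))
```

```text
166 262 [ 0.879 -0.035  0.054] [ 0.88  -0.035  0.053]
166 280 [0.724 0.029 0.129] [0.725 0.028 0.128]
166 350 [ 0.664 -0.166  0.083] [ 0.662 -0.164  0.084]
168 262 [ 0.868 -0.026  0.054] [ 0.866 -0.025  0.055]
168 280 [0.702 0.048 0.138] [0.701 0.048 0.139]
168 350 [ 0.664 -0.167  0.076] [ 0.662 -0.165  0.078]
170 262 [ 0.862 -0.02   0.052] [ 0.863 -0.022  0.051]
170 280 [0.679 0.067 0.148] [0.682 0.065 0.146]
170 350 [ 0.659 -0.162  0.074] [ 0.662 -0.165  0.072]
172 262 [0.731 0.079 0.128] [0.731 0.08  0.129]
172 280 [0.659 0.084 0.156] [0.662 0.082 0.154]
172 350 [ 0.662 -0.165  0.066] [ 0.662 -0.165  0.066]
174 262 [0.709 0.096 0.137] [0.71  0.096 0.137]
174 280 [0.644 0.097 0.161] [0.64  0.1   0.164]
174 350 [ 0.661 -0.165  0.06 ] [ 0.663 -0.167  0.058]
176 262 [0.691 0.111 0.144] [0.688 0.113 0.146]
176 280 [0.624 0.114 0.17 ] [0.626 0.113 0.169]
176 350 [ 0.661 -0.165  0.054] [ 0.663 -0.167  0.052]
178 262 [0.671 0.126 0.152] [0.67  0.127 0.152]
178 280 [0.607 0.128 0.176] [0.605 0.13  0.178]
178 350 [ 0.66  -0.164  0.048] [ 0.661 -0.165  0.047]
180 262 [0.65  0.143 0.161] [0.6
[... 984 characters left out ...]
] [ 0.611 -0.007  0.211]
146 [0.614 0.009 0.21 ] [ 0.606 -0.002  0.209]
148 [0.614 0.01  0.205] [ 0.609 -0.005  0.202]
150 [0.612 0.011 0.201] [ 0.608 -0.004  0.198]
152 [0.615 0.008 0.195] [ 0.609 -0.005  0.192]
154 [0.613 0.01  0.191] [ 0.607 -0.003  0.188]
156 [0.613 0.011 0.186] [ 0.609 -0.005  0.182]
158 [0.613 0.01  0.181] [ 0.608 -0.005  0.178]
160 [0.615 0.008 0.174] [ 0.613 -0.01   0.17 ]
162 [0.616 0.007 0.169] [0.594 0.01  0.178]
164 [0.596 0.027 0.178] [0.578 0.027 0.184]
[0.658 0.131 0.155] [0.657 0.131 0.157]
[0.616 0.128 0.171] [0.616 0.128 0.172]
[0.595 0.126 0.178] [0.595 0.126 0.18 ]
[ 0.624 -0.125  0.162] [ 0.624 -0.125  0.163]
[ 0.585 -0.143  0.173] [ 0.584 -0.143  0.174]
```

The depth readings put the visible fingertip level with the lid surface. The lid has moved 1 mm at most and there is almost no force, so contact comes lower than `tip_reach` suggested. I keep pushing by feel.

Request:
{"op": "drive_tool", "data": {"increments": [{"grip": 1, "x": 0, "y": 0, "z": -0.1, "turn": 0}, {"grip": 1, "x": 0, "y": 0, "z": -0.1, "turn": 0}, {"grip": 1, "x": 0, "y": 0, "z": -0.1, "turn": 0}, {"grip": 1, "x": 0, "y": 0, "z": -0.1, "turn": 0}, {"grip": 1, "x": 0, "y": 0, "z": -0.1, "turn": 0}, {"grip": 1, "x": 0, "y": 0, "z": -0.1, "turn": 0}, {"grip": 1, "x": 0, "y": 0, "z": -0.1, "turn": 0}, {"grip": 1, "x": 0, "y": 0, "z": -0.1, "turn": 0}, {"grip": 1, "x": 0, "y": 0, "z": -0.1, "turn": 0}, {"grip": 1, "x": 0, "y": 0, "z": -0.1, "turn": 0}]}}

```text
time_s: 6.15
position: [0.6186, -0.0017, 0.1541]
tool_rot: [[0.996, -0.085, -0.0], [-0.085, -0.996, 0.0], [-0.0, 0.0, -1.0]]
wrist_force: [-0.1, 0.2, 2.5]
grip_width: 0.005
```

Run:
```python
from h import *
dt=eyes.read_camera('top')[1];P=pts('top',dt);P0=pts('top',np.load('top0.npy'))
for v,u in((150,285),(170,285),(180,285),(170,415),(190,425)): print(P[v,u].round(3),P0[v,u].round(3))
im,d=eyes.read_camera('side'); cv2.imwrite('pics/side3.png',cv2.resize(im[80:260,200:440],None,fx=3,fy=3))
o=manip.observe();print(o['time_s'],o['position'],o['wrist_force'])
```

```text
[0.658 0.132 0.152] [0.657 0.131 0.157]
[0.617 0.129 0.163] [0.616 0.128 0.172]
[0.596 0.127 0.172] [0.595 0.126 0.18 ]
[ 0.626 -0.127  0.152] [ 0.624 -0.125  0.163]
[ 0.585 -0.145  0.165] [ 0.584 -0.143  0.174]
6.25 [ 0.61855291 -0.00163684  0.15386944] [-0.49702827 -0.70111934  1.90374104]
```

View pics/side3.png

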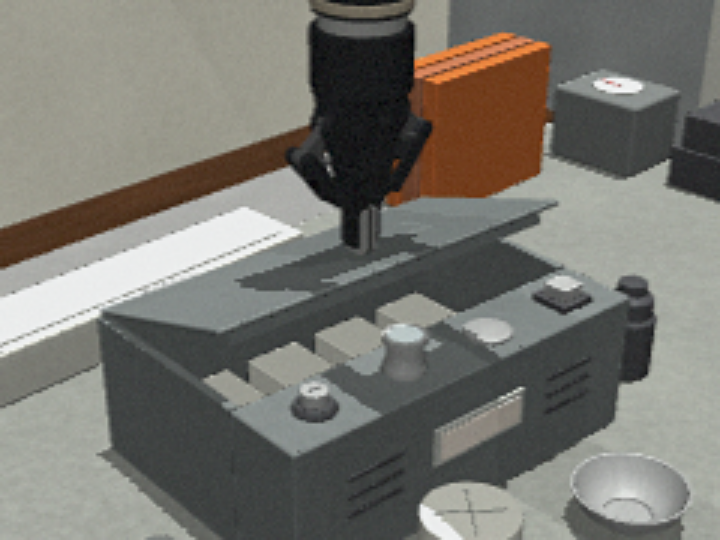

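The lid is following the fingers: its front edge has dropped about 9 mm at 2.5 N. I continue.

Request:
{"op": "drive_tool", "data": {"increments": [{"grip": 1, "x": 0, "y": 0, "z": -0.2, "turn": 0}, {"grip": 1, "x": 0, "y": 0, "z": -0.2, "turn": 0}, {"grip": 1, "x": 0, "y": 0, "z": -0.2, "turn": 0}, {"grip": 1, "x": 0, "y": 0, "z": -0.2, "turn": 0}, {"grip": 1, "x": 0, "y": 0, "z": -0.2, "turn": 0}, {"grip": 1, "x": 0, "y": 0, "z": -0.2, "turn": 0}, {"grip": 1, "x": 0, "y": 0, "z": -0.2, "turn": 0}, {"grip": 1, "x": 0, "y": 0, "z": -0.2, "turn": 0}, {"grip": 1, "x": 0, "y": 0, "z": -0.2, "turn": 0}, {"grip": 1, "x": 0, "y": 0, "z": -0.2, "turn": 0}]}}

```text
time_s: 7.25
position: [0.6186, -0.0016, 0.134]
tool_rot: [[0.996, -0.085, -0.0], [-0.085, -0.996, 0.0], [-0.0, -0.0, -1.0]]
wrist_force: [-1.0, 0.2, 2.9]
grip_width: -0.001
```

Run:
```python
from h import *
dt=eyes.read_camera('top')[1];P=pts('top',dt)
for v,u in((150,285),(170,285),(180,285),(170,415),(190,425)): print(np.median(P[v-2:v+3,u-2:u+3].reshape(-1,3),0).round(4))
o=manip.observe();print(o['time_s'],o['position'],o['wrist_force'])
```

```text
[0.6608 0.1331 0.1374]
[0.6195 0.1312 0.1417]
[0.5994 0.1303 0.1447]
[ 0.628  -0.1297  0.1376]
[ 0.5877 -0.1493  0.1437]
7.3 [ 0.61849759 -0.00163174  0.13353886] [-0.18825338  0.17222884  1.59276206]
```

Request:
{"op": "drive_tool", "data": {"increments": [{"grip": 1, "x": 0, "y": 0, "z": -0.1, "turn": 0}, {"grip": 1, "x": 0, "y": 0, "z": -0.1, "turn": 0}, {"grip": 1, "x": 0, "y": 0, "z": -0.1, "turn": 0}, {"grip": 1, "x": 0, "y": 0, "z": -0.1, "turn": 0}, {"grip": 1, "x": 0, "y": 0, "z": -0.1, "turn": 0}, {"grip": 1, "x": 0, "y": 0, "z": -0.1, "turn": 0}, {"grip": 1, "x": 0, "y": 0, "z": -0.1, "turn": 0}, {"grip": 1, "x": 0, "y": 0, "z": -0.1, "turn": 0}, {"grip": 1, "x": 0, "y": 0, "z": 0, "turn": 0}, {"grip": 1, "x": 0, "y": 0, "z": 0, "turn": 0}]}}

```text
time_s: 8.3
position: [0.6187, -0.0017, 0.1259]
tool_rot: [[0.996, -0.085, 0.0], [-0.085, -0.996, 0.0], [0.0, -0.0, -1.0]]
wrist_force: [-0.1, 0.7, 0.1]
grip_width: 0.001
```

Run:
```python
from h import *
dt=eyes.read_camera('top')[1];P=pts('top',dt)
for v,u in((150,285),(170,285),(180,285),(170,415),(190,425)): print(np.median(P[v-2:v+3,u-2:u+3].reshape(-1,3),0).round(4))
o=manip.observe();print(o['time_s'],o['position'],o['wrist_force'])
```

```text
[0.6623 0.134  0.1314]
[0.6207 0.1323 0.1335]
[0.6003 0.131  0.135 ]
[ 0.6288 -0.1306  0.1323]
[ 0.5883 -0.1508  0.1346]
8.35 [ 0.61868155 -0.00163869  0.12593539] [-0.22524309  0.09210439  0.69473528]
```

Request:
{"op": "drive_tool", "data": {"increments": [{"grip": 1, "x": 0, "y": 0, "z": -0.1, "turn": 0}, {"grip": 1, "x": 0, "y": 0, "z": -0.1, "turn": 0}, {"grip": 1, "x": 0, "y": 0, "z": -0.1, "turn": 0}, {"grip": 1, "x": 0, "y": 0, "z": -0.1, "turn": 0}, {"grip": 1, "x": 0, "y": 0, "z": -0.05, "turn": 0}, {"grip": 1, "x": 0, "y": 0, "z": -0.05, "turn": 0}, {"grip": 1, "x": 0, "y": 0, "z": -0.05, "turn": 0}, {"grip": 1, "x": 0, "y": 0, "z": -0.05, "turn": 0}, {"grip": 1, "x": 0, "y": 0, "z": -0.05, "turn": 0}, {"grip": 1, "x": 0, "y": 0, "z": -0.05, "turn": 0}]}}

```text
time_s: 9.35
position: [0.6186, -0.0017, 0.1192]
tool_rot: [[0.996, -0.085, -0.0], [-0.085, -0.996, -0.0], [-0.0, 0.0, -1.0]]
wrist_force: [-1.3, 0.1, 1.6]
grip_width: 0.006
```

Run:
```python
from h import *
dt=eyes.read_camera('top')[1];P=pts('top',dt)
for v,u in((150,285),(170,285),(180,285),(170,415),(190,425)): print(np.median(P[v-2:v+3,u-2:u+3].reshape(-1,3),0).round(4))
o=manip.observe();print(o['time_s'],o['position'],o['wrist_force'])
```

```text
[0.6627 0.1346 0.1274]
[0.6218 0.133  0.1264]
[0.6013 0.132  0.1273]
[ 0.6296 -0.1319  0.1263]
[ 0.5891 -0.1525  0.1272]
9.4 [ 0.61863481 -0.00163756  0.11905493] [-0.66250911 -0.84100578  2.50705467]
```

Request:
{"op": "drive_tool", "data": {"increments": [{"grip": 1, "x": 0, "y": 0, "z": -0.03, "turn": 0}, {"grip": 1, "x": 0, "y": 0, "z": -0.03, "turn": 0}, {"grip": 1, "x": 0, "y": 0, "z": -0.03, "turn": 0}, {"grip": 1, "x": 0, "y": 0, "z": -0.03, "turn": 0}, {"grip": 1, "x": 0, "y": 0, "z": -0.03, "turn": 0}, {"grip": 1, "x": 0, "y": 0, "z": -0.02, "turn": 0}, {"grip": 1, "x": 0, "y": 0, "z": -0.02, "turn": 0}, {"grip": 1, "x": 0, "y": 0, "z": -0.02, "turn": 0}, {"grip": 1, "x": 0, "y": 0, "z": 0, "turn": 0}, {"grip": 1, "x": 0, "y": 0, "z": 0, "turn": 0}]}}

```text
time_s: 10.4
position: [0.6187, -0.0017, 0.1184]
tool_rot: [[0.996, -0.085, -0.0], [-0.085, -0.996, -0.0], [-0.0, 0.0, -1.0]]
wrist_force: [-5.9, -0.1, 7.9]
grip_width: -0.002
```

Run:
```python
from h import *
dt=eyes.read_camera('top')[1];P=pts('top',dt)
for v,u in((150,285),(170,285),(180,285),(170,415),(190,425)): print(np.median(P[v-2:v+3,u-2:u+3].reshape(-1,3),0).round(4))
o=manip.observe();print(o['time_s'],o['position'],o['wrist_force'])
```

```text
[0.6628 0.1346 0.1263]
[0.6219 0.1329 0.1263]
[0.6013 0.1321 0.1264]
[ 0.6296 -0.1318  0.1265]
[ 0.5893 -0.1527  0.126 ]
10.45 [ 0.61868172 -0.00164971  0.11841767] [-4.62718359  0.56267112  8.60086113]
```

The lid is shut: it reads flat at 126 mm over its whole surface, with about 8 N at the stop. I raise the fingers and go over to the lock.

Request:
{"op": "drive_tool", "data": {"increments": [{"grip": 1, "x": 0, "y": 0, "z": 1, "turn": 0}, {"grip": 1, "x": 0, "y": 0, "z": 3, "turn": 0}, {"grip": 1, "x": 0, "y": 0, "z": 3, "turn": 0}, {"grip": 1, "x": 0, "y": 0, "z": 3, "turn": 0}, {"grip": 1, "x": -2, "y": 3, "z": 0, "turn": 0}, {"grip": 1, "x": -2, "y": 3, "z": 0, "turn": 0}, {"grip": 1, "x": -2, "y": 3, "z": 0, "turn": 0}, {"grip": 1, "x": -2, "y": 3, "z": 0, "turn": 0}, {"grip": 1, "x": -1.1, "y": 1.7, "z": 0, "turn": 0}, {"grip": 1, "x": 0, "y": 0, "z": 0, "turn": 0}]}}

```text
time_s: 11.45
position: [0.5267, 0.1372, 0.2173]
tool_rot: [[0.997, -0.082, 0.001], [-0.082, -0.997, 0.001], [0.001, -0.001, -1.0]]
wrist_force: [1.7, 0.2, -0.0]
grip_width: -0.001
```

Request:
{"op": "drive_tool", "data": {"increments": [{"grip": 1, "x": 0, "y": 0, "z": -1, "turn": 0}, {"grip": 1, "x": 0, "y": 0, "z": -1, "turn": 0}, {"grip": 1, "x": 0, "y": 0, "z": -1, "turn": 0}, {"grip": 1, "x": 0, "y": 0, "z": -1, "turn": 0}, {"grip": 1, "x": 0, "y": 0, "z": -1, "turn": 0}, {"grip": 1, "x": 0, "y": 0, "z": -1, "turn": 0}, {"grip": 1, "x": 0, "y": 0, "z": -0.5, "turn": 0}, {"grip": 1, "x": 0, "y": 0, "z": -0.5, "turn": 0}, {"grip": 1, "x": 0, "y": 0, "z": 0, "turn": 0}, {"grip": 1, "x": 0, "y": 0, "z": 0, "turn": 0}]}}

```text
time_s: 12.45
position: [0.5279, 0.1354, 0.1474]
tool_rot: [[0.996, -0.085, 0.001], [-0.085, -0.996, 0.0], [0.001, -0.0, -1.0]]
wrist_force: [0.5, -0.5, 0.8]
grip_width: -0.0
```

Run:
```python
from h import *
im,d=eyes.read_camera('side'); cv2.imwrite('pics/side4.png',cv2.resize(im[80:260,200:440],None,fx=3,fy=3))
S=pts('side',d)
np.save('s4.npy',d)
o=manip.observe();print(o['time_s'],o['position'],o['wrist_force'])
print(proj('side',[[.528,.1355,.136],o['position']]))
```

```text
12.5 [0.5280003  0.13543322 0.14763231] [-0.56963861 -0.07604181 -0.10103264]
[[304.39527229 210.08091089]
 [304.34584326 205.0941071 ]]
```

View pics/side4.png

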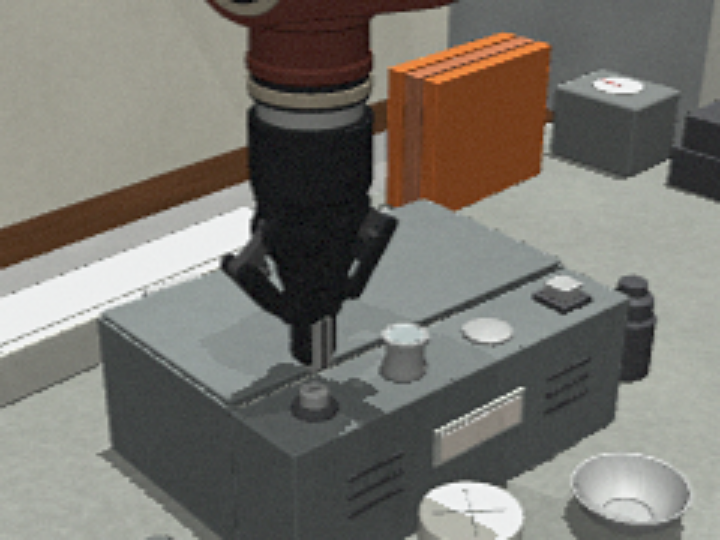

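The lid looks shut, and the fingertips at full-image (304,203) sit directly above the plunger at (304,208), well clear of the loupe. Next I press down.

Request:
{"op": "drive_tool", "data": {"increments": [{"grip": 1, "x": 0, "y": 0, "z": -0.4, "turn": 0}, {"grip": 1, "x": 0, "y": 0, "z": -0.4, "turn": 0}, {"grip": 1, "x": 0, "y": 0, "z": -0.3, "turn": 0}, {"grip": 1, "x": 0, "y": 0, "z": -0.2, "turn": 0}, {"grip": 1, "x": 0, "y": 0, "z": -0.2, "turn": 0}, {"grip": 1, "x": 0, "y": 0, "z": -0.2, "turn": 0}, {"grip": 1, "x": 0, "y": 0, "z": -0.2, "turn": 0}, {"grip": 1, "x": 0, "y": 0, "z": -0.2, "turn": 0}, {"grip": 1, "x": 0, "y": 0, "z": -0.1, "turn": 0}, {"grip": 1, "x": 0, "y": 0, "z": -0.1, "turn": 0}]}}

```text
time_s: 13.5
position: [0.5277, 0.1354, 0.1245]
tool_rot: [[0.996, -0.085, 0.0], [-0.085, -0.996, -0.0], [0.0, -0.0, -1.0]]
wrist_force: [-1.5, -0.2, 4.5]
grip_width: -0.001
```

Contact at 4.5 N, so the plunger is moving.

Request:
{"op": "drive_tool", "data": {"increments": [{"grip": 1, "x": 0, "y": 0, "z": -0.1, "turn": 0}, {"grip": 1, "x": 0, "y": 0, "z": -0.1, "turn": 0}, {"grip": 1, "x": 0, "y": 0, "z": -0.05, "turn": 0}, {"grip": 1, "x": 0, "y": 0, "z": -0.05, "turn": 0}, {"grip": 1, "x": 0, "y": 0, "z": -0.05, "turn": 0}, {"grip": 1, "x": 0, "y": 0, "z": -0.05, "turn": 0}, {"grip": 1, "x": 0, "y": 0, "z": -0.05, "turn": 0}, {"grip": 1, "x": 0, "y": 0, "z": 0, "turn": 0}, {"grip": 1, "x": 0, "y": 0, "z": 0, "turn": 0}, {"grip": 1, "x": 0, "y": 0, "z": 0, "turn": 0}]}}

```text
time_s: 14.5
position: [0.5278, 0.1354, 0.1204]
tool_rot: [[0.996, -0.085, 0.0], [-0.085, -0.996, -0.0], [0.0, 0.0, -1.0]]
wrist_force: [-3.4, -0.5, 7.0]
grip_width: -0.001
```

Request:
{"op": "drive_tool", "data": {"increments": [{"grip": 1, "x": 0, "y": 0, "z": -0.03, "turn": 0}, {"grip": 1, "x": 0, "y": 0, "z": -0.03, "turn": 0}, {"grip": 1, "x": 0, "y": 0, "z": -0.03, "turn": 0}, {"grip": 1, "x": 0, "y": 0, "z": -0.03, "turn": 0}, {"grip": 1, "x": 0, "y": 0, "z": 0, "turn": 0}, {"grip": 1, "x": 0, "y": 0, "z": 0, "turn": 0}, {"grip": 1, "x": 0, "y": 0, "z": 0, "turn": 0}, {"grip": 1, "x": 0, "y": 0, "z": 0, "turn": 0}, {"grip": 1, "x": 0, "y": 0, "z": 0, "turn": 0}, {"grip": 1, "x": 0, "y": 0, "z": 0, "turn": 0}]}}

```text
time_s: 15.5
position: [0.5278, 0.1354, 0.1203]
tool_rot: [[0.996, -0.085, -0.0], [-0.085, -0.996, -0.0], [-0.0, 0.0, -1.0]]
wrist_force: [-6.8, -0.4, 12.5]
grip_width: -0.003
```

That is a hard stop: the force rose from 7 to 12.5 N with 0.1 mm of travel, at the height expected for fully home. Withdrawing now.

Request:
{"op": "drive_tool", "data": {"increments": [{"grip": 1, "x": 0, "y": 0, "z": 0.5, "turn": 0}, {"grip": 1, "x": 0, "y": 0, "z": 2, "turn": 0}, {"grip": 1, "x": 0, "y": 0, "z": 4, "turn": 0}, {"grip": 1, "x": 0, "y": 0, "z": 4, "turn": 0}, {"grip": 1, "x": 0, "y": 0, "z": 4, "turn": 0}, {"grip": 1, "x": -1, "y": -2, "z": 3, "turn": 0}, {"grip": 1, "x": -1.5, "y": -4, "z": 0, "turn": 0}, {"grip": 1, "x": -1.5, "y": -4, "z": 0, "turn": 0}, {"grip": 1, "x": -1.5, "y": -4, "z": 0, "turn": 0}, {"grip": 1, "x": -1.5, "y": -4, "z": 0, "turn": 0}]}}

```text
time_s: 16.5
position: [0.457, -0.0459, 0.2927]
tool_rot: [[0.996, -0.084, 0.0], [-0.084, -0.996, -0.0], [0.0, 0.0, -1.0]]
wrist_force: [-0.3, -0.4, -0.5]
grip_width: -0.002
```

Request:
{"op": "drive_tool", "data": {"increments": [{"grip": 1, "x": -1, "y": -4, "z": 0, "turn": 0}, {"grip": 1, "x": -1, "y": -4, "z": 0, "turn": 0}, {"grip": 1, "x": -1, "y": -4, "z": 0, "turn": 0}, {"grip": 1, "x": -1, "y": -4, "z": 0, "turn": 0}, {"grip": 1, "x": 0, "y": -4, "z": 0, "turn": 0}, {"grip": 1, "x": 0, "y": -4, "z": 0, "turn": 0}, {"grip": 1, "x": 0, "y": -4, "z": 0, "turn": 0}, {"grip": 1, "x": 0, "y": -2, "z": 0, "turn": 0}, {"grip": 1, "x": 0, "y": 0, "z": 0, "turn": 0}, {"grip": 1, "x": 0, "y": 0, "z": 0, "turn": 0}]}}

```text
time_s: 17.5
position: [0.4175, -0.3445, 0.2925]
tool_rot: [[0.996, -0.086, -0.001], [-0.086, -0.996, 0.001], [-0.001, -0.001, -1.0]]
wrist_force: [-0.3, 0.1, -0.5]
grip_width: -0.002
```

Run:
```python
from h import *
o=manip.observe();print(o['time_s'],o['position'],o['wrist_force'])
t,dt=eyes.read_camera('top');s,ds=eyes.read_camera('side')
cv2.imwrite('pics/top5.png',t);cv2.imwrite('pics/side5.png',cv2.resize(s[100:300,200:450],None,fx=3,fy=3))
P=pts('top',dt);S=pts('side',ds)
for (u,v) in((282,150),(420,190),(350,160),(300,190),(282,216),(403,232),(320,222),(364,228)): print(u,v,np.median(P[v-2:v+3,u-2:u+3].reshape(-1,3),0).round(4))
P0=pts('top',np.load('top0.npy'))
for (u,v) in((282,216),(403,232),(320,222),(364,228)): print('before',np.median(P0[v-2:v+3,u-2:u+3].reshape(-1,3),0).round(4))
print(np.sort(S[204:214,298:311,2].ravel())[-40:].round(4))
```

```text
17.5 [ 0.41753135 -0.34445705  0.29249321] [-0.33286486  0.1107018  -0.50624432]
282 150 [0.6629 0.1406 0.1258]
420 190 [ 0.589  -0.1428  0.1263]
350 160 [0.6466 0.0013 0.1264]
300 190 [0.5818 0.1011 0.1259]
282 216 [0.528  0.1355 0.128 ]
403 232 [ 0.5028 -0.1077  0.1363]
320 222 [0.5177 0.0579 0.1496]
364 228 [ 0.5086 -0.0305  0.1266]
before [0.5277 0.1345 0.1358]
before [ 0.5028 -0.1077  0.136 ]
before [0.5177 0.0578 0.1501]
before [ 0.5086 -0.0306  0.1265]
[0.1254 0.1263 0.1265 0.1266 0.1268 0.1274 0.1274 0.1275 0.1276 0.1277
 0.1278 0.1279 0.128  0.128  0.1281 0.1283 0.1284 0.1284 0.1288 0.1289
 0.1289 0.1291 0.1292 0.1294 0.1296 0.1297 0.1298 0.1299 0.1299 0.1299
 0.1299 0.13   0.1301 0.1302 0.1302 0.1303 0.1303 0.1307 0.1308 0.1319]
```

View pics/top5.png

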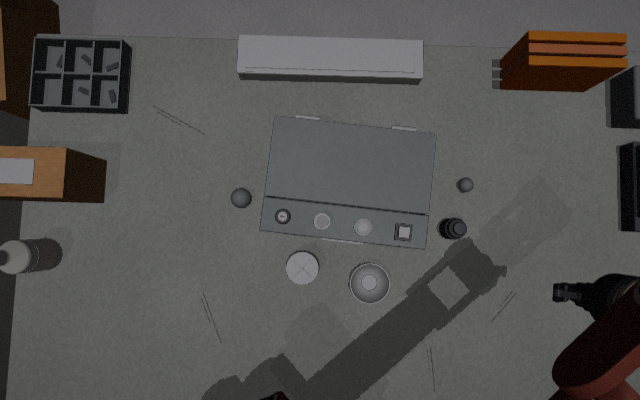

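View pics/side5.png

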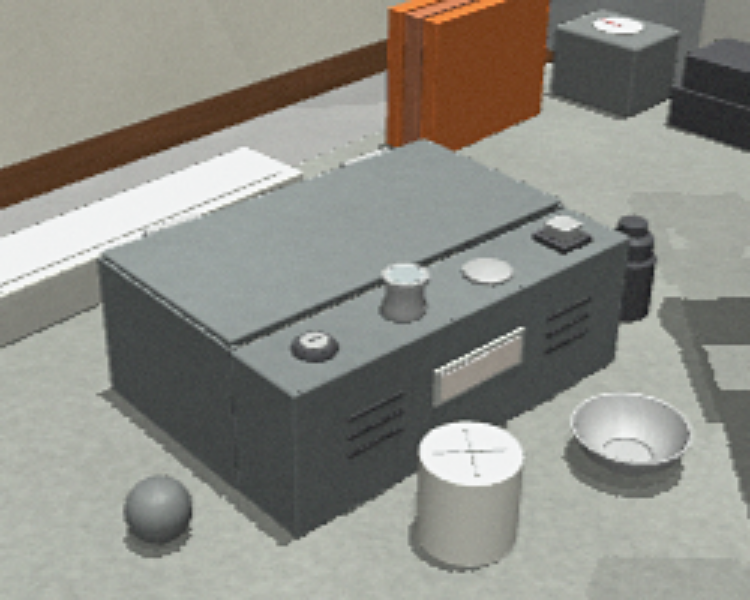

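The lid is flat at 126 mm, and the plunger at (282,216) now reads 128.0 mm against 135.8 mm before. The release, loupe and plug heights and the surrounding things are unchanged, and the arm is clear at the right.

```bash
python3 -c "
from station import workorder
print(workorder.job_done())"
```

```text
the job is handed in; nothing more can be done
None
```

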